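Flip the hex key and nip up the microscope stand's clamp screw

TASK

The column clamp of the microscope boom stand has slipped and its screw is stiff. Pick up the larger of the two hex keys, flip it round end for end, push its short arm fully home into the clamp screw's socket so that the long arm lies level and points back towards the robot's side of the bench, then press the long arm down near its free end to tighten the screw by about an eighth of a turn (45 degrees). Leave the key sitting in the socket.

Things in the scene. Friction and masses are not known exactly. Their poses are not given: they have to be found in the camera images.
- key: larger of two hex keys: L of 14 mm dark steel hex bar, 0.27 kg, flat on the bench. Origin: bar's centre line at the bend, 7 mm up. Long arm 150 mm along its +x, short arm 63 mm along its +y, last 7 mm tapered. Balances 50 mm along the long arm. Starts with the long arm away from the robot, short arm to its left: to suit the screw it turns about 180 degrees about the vertical, same face up
- socket (a point): mouth centre of the clamp screw's socket, 150 mm up; head 40 mm wide, 42 mm out of the boom stand's white clamp block (60 wide, 35 mm above axis; fixed). y: straight out of the mouth (robot's left), z up, x away from robot; does not turn. Mouth 28 mm, tapering in 10 mm to a loose hole 24 wide, 17.6 high, 28 deep: key home = its origin 25 mm out on y, key x along point -x, level within 10 degrees
- clamp_screw (a joint): screw angle, rad: 0 at the start, grows as it tightens (clockwise looking into the socket: the long arm, pointing to the point's -x, goes down). Stiff, 0.7 N m: 6 to 9 N pressed down on the long arm 120 to 80 mm from the axis; stays where left. The loose key has about 13 degrees of play before the screw follows, so press the arm to about 55 degrees; let go, it stays in, drooping up to 10 degrees
- long_end (a point): free end of the larger key's long arm, on the bar's centre line; axes as the key's. The other hex key, same look and lying the same way in the other of two places side by side (either may be the left one), has an 8 mm bar, arms 100 and 36 mm, and is too small for the screw

How it is judged:
On the way:
1. the larger key's short arm is home in the socket, the long arm points back towards the robot's side and is about level (end within 60 mm of the socket's height), the screw not yet turned (y of socket in the frame of key between 0.012 and 0.04 m and x of key in the frame of socket between -0.015 and 0.015 m and z of key in the frame of socket between -0.015 and 0.015 m and angle between the y axis of key and the y axis of socket, either way round below 0.25 rad and x of long_end in the frame of socket below -0.1 m and z of long_end in the frame of socket between -0.06 and 0.06 m and value of joint clamp_screw below 0.2 rad), for 0.2 s.
At the end, for the whole second after the job is handed in: screw tightened by 20 to 66 degrees; larger key at rest, short arm in the socket (origin 12 to 43 mm out from the mouth, within 18 mm of the axis each way, short arm within 17 degrees of it), long arm pointing back and down, its end 40 mm or more below the socket (value of joint clamp_screw between 0.35 and 1.15 rad and y of socket in the frame of key between 0.012 and 0.043 m and x of key in the frame of socket between -0.018 and 0.018 m and z of key in the frame of socket between -0.018 and 0.018 m and angle between the y axis of key and the y axis of socket, either way round below 0.3 rad and x of long_end in the frame of socket below -0.02 m and z of long_end in the frame of socket below -0.04 m and linear speed of key below 0.03 m/s); the robot touches nothing.
It also fails if it takes over 56 s, if anything falls off the work surface, if the arm or the gripper's body presses on something with over 40 N, if the wrist force passes 120 N, or if a joint passes its speed limit or range.

ROBOT

A 6-joint arm with a two-finger parallel gripper is mounted at the origin on the work surface. World frame = base frame: x ahead of the robot, y to its left, z up, the work surface at z = 0. Lengths are in m, angles in rad, forces in N, time in s.
With the tool pointing down it reaches from about 0.35 to 0.875 m from the base axis. Payload 15.5 kg.
Tool frame: the origin (TCP) lies between the finger pads; the fingertips stand 11 mm ahead of it and the grasp point (between the pads) lies 8 mm behind it; z points along the fingers, y is the line along which they close (so a half turn about z gives the same grasp; the last joint's range is limited). The gripper opens to 85 mm and grips with 20 to 120 N. Pads are 22 mm wide; open, the fingers measure 114 mm over their backs; the gripper's body (76 mm by 85 mm) begins 54 mm behind the grasp point. The pads swing forward as they close: fully open they stand 13 mm farther back than shut.
Start: joints at [-1.413, 0.494, 1.345, -0, 1.302, -0.096], TCP at [0.157, -0.605, 0.242] pointing down, gripper open.
Joint ranges: [-2.91, 2.91], [-0.82, 2.16], [0.22, 2.67], [-1.22, 4.37], [0.12, 2.79], [-3.08, 3.08]. Speed limits (rad/s): [1.89, 1.89, 2.57, 3.01, 3.01, 3.01].

INTERFACE

Orientations are given as a rotation vector (axis times angle).
In Python, from cell import * gives the robot as it stands.
- The arm moves only by the tool apply_moves, never from a script. Its argument "increments" is a list of rows, each a list of 3 entries, a list of its own where there are three numbers: the opening, from 0 (shut) to 1 (fully open), then the shift along the tool's x, y, z in m, then the turn, a rotation vector about the tool's x, y, z in rad. In form: [[claw, [tx, ty, tz], [wx, wy, wz]], ...]. A call has 1 to 8 rows; each row is the pose to reach, as a shift and turn from the pose commanded when the call began, along the tool's axes at that moment; what a row does not reach only later rows make up. A row lasts 1/12 s, in which the tool goes at most 41.7 mm and 7.16 degrees, less where a joint would pass 70% of its speed; a pose out of reach is approached as far as the arm can. A call with a gripper value outside its range is refused whole. The fingers move at their own pace and stop on an object; "squeeze" is the grip in N (left out, the last holds). Time passes only in rows, so rows that repeat a pose let the fingers close. It gives the time, the measured TCP pose, the force, the opening and the grip force at its end, in the units of the state.
- read_state(): the state, without advancing time (a new reading comes with each control period).
- capture(name): name is "scene" or "top" or "wrist"; returns the picture (480x640x3 uint8, red, green, blue); there is no depth.
- camera_info(name): a dict with "mtx" (3x3 intrinsics, pixels), "rvec" (rotation vector, rad) and "tvec" (3), from world to camera coordinates, as OpenCV has them. Camera axes: x right, y down, z forward; pixel columns grow to the right and rows downward; lengths in m; the calibration is good to about 2 mm. A picture is of the moment at which its call begins: read the wrist's pose just before it. camera_info takes no time and is no camera call; for the wrist camera it gives the pose at the moment of the call.
- job_done(): hands the job in; it is judged then, once.
Trained networks look in the newest picture that a camera, given by its name, has taken for a name from the list of things; names that differ only in an ending like _2 or _b are one class to them, and where a whole thing is asked for, a point or a joint stands for the part that bears it (a point fixed in the world has none). Each returns a list of dicts, best first, with "confidence" (0 to 1); they miss things now and then, are a little off and sometimes report something else, mostly with a low value. They report only what shows in the picture. A call takes as long as a camera call.
- find_in(target, camera): "point" ([column, row] in pixels, amid what is visible of it).
- spot_point(target, camera): "point" ([column, row] in pixels: a listed point, or the origin of a listed thing).
The state is a dict: "time": time; "joints": joint angles; "joint_velocities": joint speeds; "effort": joint torques, N m; "tool_pos": TCP position; "tool_rot": TCP orientation; "ft_force": force on the tool from outside, world axes, zero at the start; "moment": the same for the moment, N m; "grip_width": finger opening in m; "grasp_force": force on a finger pad.
Only numpy, scipy, OpenCV 4.12 (cv2) and the standard library are available. Lean on these libraries where they do the work, as an engineer would, in place of code of your own. Each camera call takes 0.05 s, during which the arm holds its last target. There are 200 camera calls.

## Working session

There is one attempt and no reset: what is moved stays moved. The work goes in short steps, Python scripts to look and compute and a tool call to move; the robot and the scene stay as the last step left them, time stands still between calls to the robot, and variables do not carry over. Pictures are saved under pics/ and viewed, at most 10 in all, crops included, and the job is handed in when it is done.

Besides the shell and the picture viewer there is one more tool, called after "Emit:" as a command line: name --argument value ..., lists and objects as JSON in quotes. apply_moves: Moves the arm, as the interface text tells. Its arguments: {"type":"object","properties":{"increments":{"type":"array"},"squeeze":{"type":"number"}},"required":["increments"]}

```bash
ls; mkdir -p pics
python3 - <<'E'
from cell import *
import cv2
s=read_state();print({k:s[k] for k in('time','tool_pos','tool_rot','grip_width','joints')})
for c in('scene','top'):
    im=capture(c);cv2.imwrite(f'pics/{c}0.png',im[:,:,::-1])
    i=camera_info(c);print(c,i)
    for t in('key','socket','long_end'):
        print(t,[(x['point'],round(x['confidence'],2)) for x in spot_point(t,c)])
    print('find',[(x['point'],round(x['confidence'],2)) for x in find_in('key',c)])
E
```

```text
pics
{'time': 0.0, 'tool_pos': array([ 0.15687894, -0.60460333,  0.2416884 ]), 'tool_rot': array([-3.11507500e+00, -3.97430517e-01,  5.21222096e-05]), 'grip_width': 0.08500326780084634, 'joints': array([-1.41248699e+00,  4.94173959e-01,  1.34618303e+00,  6.86874955e-06,
        1.30250339e+00, -9.54873163e-02])}
scene {'mtx': array([[516.998564  ,   0.        , 330.48607367],
       [  0.        , 516.998564  , 239.76356248],
       [  0.        ,   0.        ,   1.        ]]), 'rvec': array([ 1.96216636,  1.85473604, -0.51215873]), 'tvec': array([-0.10183789, -0.40974011,  1.26790164])}
key [([336.6, 240.8], 0.83)]
socket [([157.9, 270.8], 0.67)]
long_end []
find [([333.2, 266.1], 0.88)]
top {'mtx': array([[466.51365526,   0.        , 317.2140371 ],
       [  0.        , 466.51365526, 235.65872311],
       [  0.        ,   0.        ,   1.        ]]), 'rvec': array([ 2.14810327, -2.20117498,  0.08392688]), 'tvec': array([0.09199563, 0.56204913, 0.90477348])}
key [([314.1, 271.1], 0.69)]
socket [([482.1, 197.0], 0.93)]
long_end [([321.4, 199.6], 0.7)]
find [([317.5, 248.7], 0.92)]
```

View pics/scene0.png

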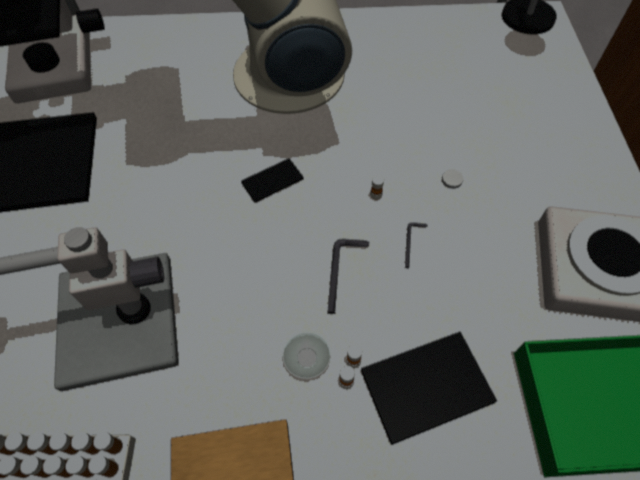

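View pics/top0.png

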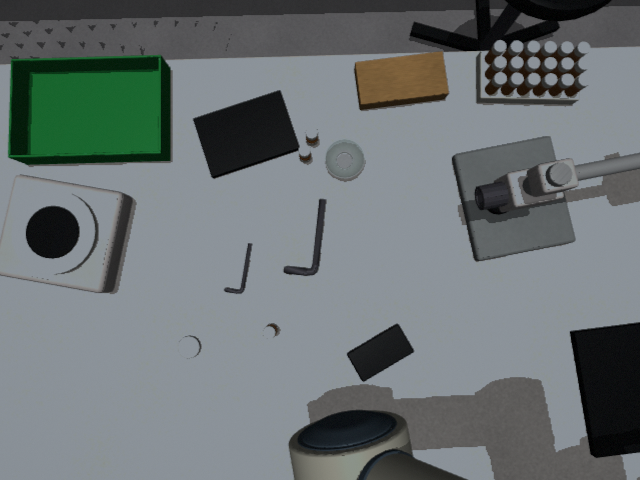

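```bash
cat > h.py <<'E'
from cell import *
import numpy as np, cv2
from scipy.spatial.transform import Rotation as R
def ray(c,p,i=None):
    i=i or camera_info(c); M=R.from_rotvec(i['rvec']).as_matrix()
    u=cv2.undistortPoints(np.array([[p]],float),i['mtx'],None)[0,0]
    return -M.T@i['tvec'], M.T@np.array([u[0],u[1],1.])
def onz(c,p,z,i=None):
    o,d=ray(c,p,i); return o+d*(z-o[2])/d[2]
def proj(c,P,i=None):
    i=i or camera_info(c)
    return cv2.projectPoints(np.array(P,float).reshape(-1,3),i['rvec'],i['tvec'],i['mtx'],None)[0][:,0]
def tri(obs):
    A=0;b=0
    for c,p,i in obs:
        o,d=ray(c,p,i);d=d/np.linalg.norm(d);Q=np.eye(3)-np.outer(d,d);A=A+Q;b=b+Q@o
    return np.linalg.solve(A,b)
E
python3 - <<'E'
from h import *
print('key',onz('top',[314.1,271.1],.007),onz('scene',[336.6,240.8],.007),'end',onz('top',[321.4,199.6],.007))
print('sock',onz('top',[482.1,197.],.15),onz('scene',[157.9,270.8],.15),tri([('top',[482.1,197.],None),('scene',[157.9,270.8],None)]))
E
```

```text
key [0.49408077 0.08635731 0.007     ] [0.49031439 0.08597514 0.007     ] end [0.63919977 0.06804271 0.007     ]
sock [ 0.61340463 -0.20886272  0.15      ] [ 0.61520015 -0.20645251  0.15      ] [ 0.61372703 -0.20845719  0.14769171]
```

The top view shows the large key with its bend at (315,271), long end at (322,200) and short tip at (286,270). The socket mouth is at about (480,197). The scene view agrees, with the large key on its left. The next move is to hover over the key.

```bash
cat >> h.py <<'E'
def rel(p,yaw,s=None):
    """shift/turn in tool axes to reach TCP p with tool down and tool x at yaw (world)"""
    s=s or read_state(); r=R.from_rotvec(s['tool_rot'])
    t=R.from_matrix(np.array([[np.cos(yaw),np.sin(yaw),0],[np.sin(yaw),-np.cos(yaw),0],[0,0,-1]]).T)
    x=r.as_matrix()[:,0]
    print('yaw now',np.round(np.arctan2(x[1],x[0]),4),'pos',np.round(s['tool_pos'],4),'t',s['time'],'w',round(s['grip_width'],4),
     '\n shift',np.round(r.inv().apply(np.array(p)-s['tool_pos']),4),'turn',np.round((r.inv()*t).as_rotvec(),4))
E
python3 - <<'E'
from h import *
rel([.53,.08,.2],-.12)
i=camera_info('wrist');M=R.from_rotvec(i['rvec']).as_matrix();s=read_state();print('cam rel tcp',-M.T@i['tvec']-s['tool_pos'],M)
E
```

```text
yaw now 0.2538 pos [ 0.1569 -0.6049  0.2422] t 0.5 w 0.0854 
 shift [ 0.5331 -0.5693  0.0423] turn [-2.000e-04  0.000e+00  3.738e-01]
cam rel tcp [0.06885736 0.01746563 0.13117599] [[ 2.51154803e-01 -9.67946741e-01  6.09277439e-04]
 [-9.30162854e-01 -2.41176706e-01  2.76822798e-01]
 [-2.67802782e-01 -7.00921027e-02 -9.60920791e-01]]
```

Emit:
apply_moves --increments '[[1,[0.533,-0.569,0.042],[0,0,0.374]],[1,[0.533,-0.569,0.042],[0,0,0.374]],[1,[0.533,-0.569,0.042],[0,0,0.374]],[1,[0.533,-0.569,0.042],[0,0,0.374]],[1,[0.533,-0.569,0.042],[0,0,0.374]],[1,[0.533,-0.569,0.042],[0,0,0.374]],[1,[0.533,-0.569,0.042],[0,0,0.374]],[1,[0.533,-0.569,0.042],[0,0,0.374]]]' --squeeze 100

```text
time: 1.17
tool_pos: [0.3165, -0.3112, 0.2245]
tool_rot: [3.135, -0.189, 0.001]
ft_force: [1.6, -0.1, -1.1]
grip_width: 0.0853
grasp_force: 0.0
```

```bash
python3 -c "
from h import *
rel([.53,.08,.2],-.12)"
```

```text
yaw now -0.1206 pos [ 0.3165 -0.3112  0.2245] t 1.1667 w 0.0853 
 shift [ 0.1648 -0.4141  0.0244] turn [ 0.0004 -0.0005 -0.0006]
```

Emit:
apply_moves --increments '[[1,[0.165,-0.414,0.024],[0,0,0]],[1,[0.165,-0.414,0.024],[0,0,0]],[1,[0.165,-0.414,0.024],[0,0,0]],[1,[0.165,-0.414,0.024],[0,0,0]],[1,[0.165,-0.414,0.024],[0,0,0]],[1,[0.165,-0.414,0.024],[0,0,0]],[1,[0.165,-0.414,0.024],[0,0,0]],[1,[0.165,-0.414,0.024],[0,0,0]]]'

```text
time: 1.83
tool_pos: [0.4762, -0.0186, 0.2066]
tool_rot: [3.136, -0.188, 0.001]
ft_force: [1.2, -2.1, 0.4]
grip_width: 0.0853
grasp_force: 0.0
```

Emit:
apply_moves --increments '[[1,[0.045,-0.112,0.007],[0,0,0]],[1,[0.045,-0.112,0.007],[0,0,0]],[1,[0.045,-0.112,0.007],[0,0,0]],[1,[0.045,-0.112,0.007],[0,0,0]]]'

```text
time: 2.17
tool_pos: [0.5363, 0.0902, 0.1992]
tool_rot: [-3.135, 0.183, -0.003]
ft_force: [-2.2, -1.2, -0.4]
grip_width: 0.0854
grasp_force: 0.0
```

Run:
```python
from h import *
i=camera_info('wrist');im=capture('wrist');cv2.imwrite('pics/w1.png',im[:,:,::-1])
for t in('key','long_end'):
    for x in spot_point(t,'wrist')[:3]: print(t,x['point'],round(x['confidence'],2),onz('wrist',x['point'],.007,i))
rel([.53,.08,.0125],-.12)
import pickle;pickle.dump(i,open('w1.pkl','wb'))
```

```text
key [334.3, 268.5] 0.78 [0.48833191 0.08218948 0.007     ]
long_end [331.5, 66.2] 0.91 [0.64133546 0.06796609 0.007     ]
yaw now -0.1191 pos [0.5333 0.0852 0.1993] t 2.3167 w 0.0854 
 shift [-0.0026  0.0055  0.1868] turn [0.0003 0.0005 0.0009]
```

View pics/w1.png

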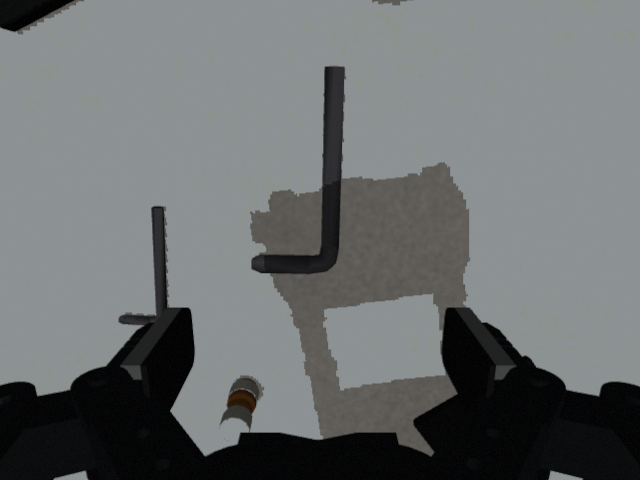

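The wrist view shows the key's bend centre line at about (329,263), the long end at (335,68) and the short tip at (253,263). The smaller key is to the left.

Run:
```python
from h import *
import pickle
i=camera_info('wrist');im=capture('wrist')
P={}
for t in('key','long_end'):
    for x in spot_point(t,'wrist')[:1]: P[t]=onz('wrist',x['point'],.007,i);print(t,x['point'],P[t])
# dark-mask centre line of the long arm
m=(im.max(2)<75)
pts=[]
for r in range(90,235,5):
    c=np.where(m[r,270:400])[0]
    if 5<len(c)<40: pts.append(onz('wrist',[270+c.mean(),r],.007,i)[:2])
pts=np.array(pts);vx,vy,x0,y0=cv2.fitLine(pts.astype(np.float32),cv2.DIST_HUBER,0,.01,.01)[:,0];s=np.sign(vx)
print(len(pts),'yaw',np.arctan2(vy*s,vx*s),'y at x=.54:',y0+(.54-x0)*vy/vx)
for r in (100,):
    c=np.where(m[r,270:400])[0];print(c.min()+270,c.max()+270)
e=onz('wrist',[335,68],.014);b=onz('wrist',[329,263],.007);print(e,b,onz('wrist',[253,263],.007))
rel([.54,.08,.0125],-.12)
```

```text
key [323.0, 264.5] [0.48933993 0.08577684 0.007     ]
long_end [324.0, 62.6] [0.64083657 0.06748146 0.007     ]
29 yaw -0.13421892 y at x=.54: 0.07958008
316 334
[0.63553893 0.05903452 0.014     ] [0.48984705 0.07975746 0.007     ] [0.4973572  0.14114661 0.007     ]
yaw now -0.1214 pos [0.5332 0.084  0.1996] t 2.4667 w 0.0857 
 shift [0.0073 0.0032 0.1871] turn [ 0.0001  0.0002 -0.0014]
```

Emit:
apply_moves --increments '[[0.6,[0.008,0.0035,0.04],[0,0,0.006]],[0.6,[0.008,0.0035,0.08],[0,0,0.006]],[0.6,[0.008,0.0035,0.12],[0,0,0.006]],[0.6,[0.008,0.0035,0.15],[0,0,0.006]],[0.6,[0.008,0.0035,0.17],[0,0,0.006]],[0.6,[0.008,0.0035,0.182],[0,0,0.006]],[0.6,[0.008,0.0035,0.186],[0,0,0.006]],[0.6,[0.008,0.0035,0.186],[0,0,0.006]]]'

```text
time: 3.13
tool_pos: [0.5406, 0.0798, 0.013]
tool_rot: [3.135, -0.2, -0.002]
ft_force: [-0.1, -0.8, 0.3]
grip_width: 0.0513
grasp_force: 0.0
```

Run:
```python
from h import *
rel([.541,.0795,.0125],-.127);print(read_state()['ft_force'])
```

```text
yaw now -0.1275 pos [0.5406 0.0798 0.013 ] t 3.1333 w 0.0513 
 shift [0.0004 0.0002 0.0005] turn [ 0.0002  0.0014 -0.0005]
[-0.10045032 -0.77574086  0.34844025]
```

Grasp.

Emit:
apply_moves --increments '[[0,[0,0,0],[0,0,0]],[0,[0,0,0],[0,0,0]],[0,[0,0,0],[0,0,0]],[0,[0,0,0],[0,0,0]],[0,[0,0,0],[0,0,0]],[0,[0,0,0],[0,0,0]],[0,[0,0,0],[0,0,0]],[0,[0,0,0],[0,0,0]]]' --squeeze 110

```text
time: 3.8
tool_pos: [0.5418, 0.0806, 0.0149]
tool_rot: [-3.135, 0.198, -0.003]
ft_force: [-2.8, -1.4, 15.3]
grip_width: 0.0108
grasp_force: 108.5
```

Emit:
apply_moves --increments '[[0,[0,0,-0.005],[0,0,0]],[0,[0,0,-0.02],[0,0,0]],[0,[0,0,-0.05],[0,0,0]],[0,[0,0,-0.08],[0,0,0]],[0,[0,0,-0.1],[0,0,0]],[0,[0,0,-0.1],[0,0,0]]]'

```text
time: 4.3
tool_pos: [0.5431, 0.0807, 0.1178]
tool_rot: [-3.135, 0.198, -0.01]
ft_force: [1.1, 0.0, -1.2]
grip_width: 0.0103
grasp_force: 108.7
```

Run:
```python
from h import *
rel([.541,.0795,.2],-.127);s=read_state();print(s['ft_force'],s['grip_width'],s['grasp_force'])
i=camera_info('wrist');im=capture('wrist');cv2.imwrite('pics/w2.png',im[:,:,::-1])
z=s['tool_pos'][2]
for t in('key','long_end'):
    for x in spot_point(t,'wrist')[:1]: print(t,x['point'],x['confidence'],onz('wrist',x['point'],z-.006,i))
```

```text
yaw now -0.126 pos [0.5431 0.0807 0.1178] t 4.3 w 0.0103 
 shift [-0.0014  0.0014 -0.0822] turn [-0.0011 -0.0064  0.001 ]
[ 1.09386306  0.04598184 -1.15800353] 0.010346767479496118 108.7010908126831
key [318.1, 439.2] 0.65 [0.49352074 0.08676793 0.11177876]
long_end [317.8, 16.3] 0.72 [0.64226505 0.06806049 0.11177876]
```

View pics/w2.png

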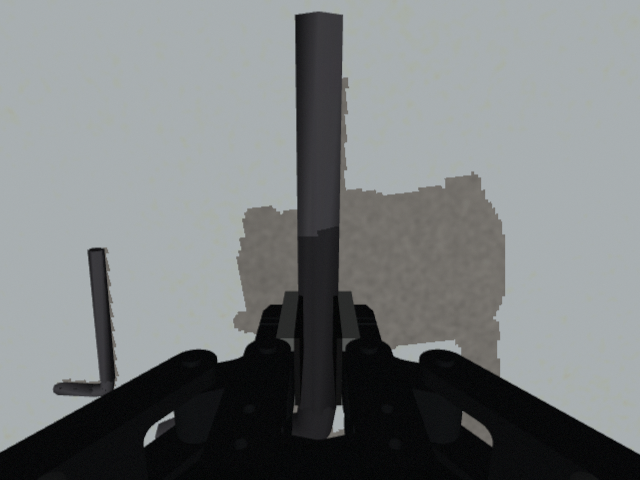

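The key is held level. It runs straight up the image, with its end at (319,14). Next I need the stand's yaw and a close look at the socket.

Run:
```python
from h import *
im=cv2.imread('pics/top0.png');cv2.imwrite('pics/crop1.png',cv2.resize(im[130:265,445:625],None,fx=4.4,fy=4.4,interpolation=cv2.INTER_CUBIC))
for z in(.0,.02):
    q=[onz('top',p,z)[:2] for p in ([453,155],[549,137],[575,241],[477,260])]
    q=np.array(q);e=np.roll(q,-1,0)-q;print(z,np.hypot(*e.T),np.degrees(np.arctan2(e[:,1],e[:,0])))
```

```text
0.0 [0.20280276 0.22036371 0.20332986 0.22124953] [ -80.710706   -169.96501178   99.54067089    9.89599936]
0.02 [0.19853153 0.21572262 0.19904752 0.21658979] [ -80.710706   -169.96501178   99.54067089    9.89599936]
```

View pics/crop1.png

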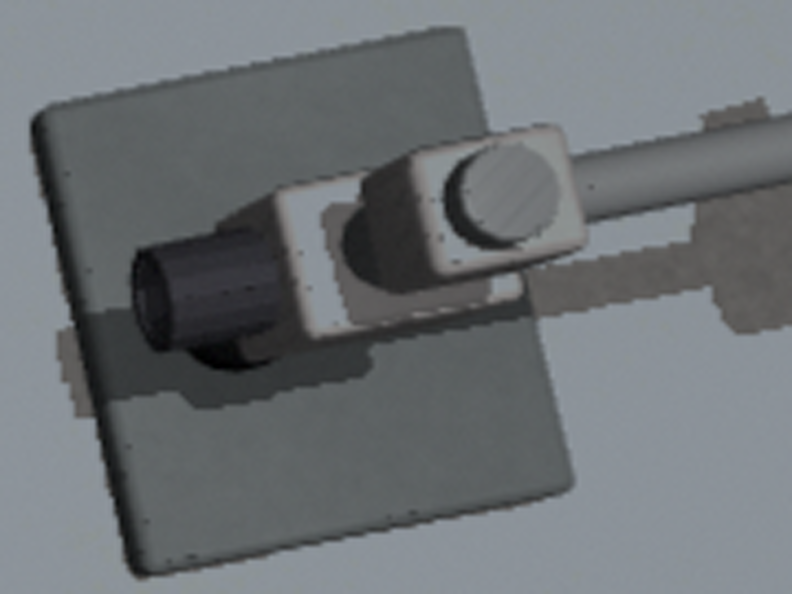

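The screw axis lies along the base plate, at a stand yaw of about +9.7°. The mouth rim centre is near crop (151,298), which is top (479,198). I'll lift, move beside the stand and look with the wrist camera.

Run:
```python
from h import *
rel([.48,-.10,.29],-.127); print(onz('top',[479.3,197.7],.15))
```

```text
yaw now -0.1262 pos [0.5407 0.0806 0.1131] t 4.45 w 0.0105 
 shift [-0.0376  0.1868 -0.1768] turn [0.     0.0002 0.0008]
[ 0.61230679 -0.2039769   0.15      ]
```

Emit:
apply_moves --increments '[[0,[-0.038,0.187,-0.177],[0,0,0]],[0,[-0.038,0.187,-0.177],[0,0,0]],[0,[-0.038,0.187,-0.177],[0,0,0]],[0,[-0.038,0.187,-0.177],[0,0,0]],[0,[-0.038,0.187,-0.177],[0,0,0]],[0,[-0.038,0.187,-0.177],[0,0,0]],[0,[-0.038,0.187,-0.177],[0,0,0]],[0,[-0.038,0.187,-0.177],[0,0,0]]]'

```text
time: 5.12
tool_pos: [0.4799, -0.1021, 0.2912]
tool_rot: [3.134, -0.202, 0.003]
ft_force: [0.6, 0.5, -3.9]
grip_width: 0.0107
grasp_force: 108.9
```

Run:
```python
from h import *
capture('top')
i=camera_info('wrist');im=capture('wrist');cv2.imwrite('pics/w3.png',im[:,:,::-1])
s=read_state();z=s['tool_pos'][2]
for x in spot_point('socket','wrist')[:2]: print(x['point'],x['confidence'],onz('wrist',x['point'],.15,i))
for t in('key','long_end'):
    for c in('wrist','top','scene'):
        if c!='wrist': capture(c)
        for x in spot_point(t,c)[:1]: print(t,c,x['point'],round(x['confidence'],2),onz(c,x['point'],z-.008,i if c=='wrist' else None))
rel([.48,-.12,.3],1)
```

```text
[318.3, 437.1] 0.44 [ 0.31419147 -0.07998663  0.15      ]
key wrist [316.6, 434.1] 0.82 [ 0.42981758 -0.09389853  0.28093663]
key top [437.1, 311.1] 0.63 [ 0.43098658 -0.0905033   0.28093663]
long_end wrist [317.4, 15.6] 0.57 [ 0.57943117 -0.11352167  0.28093663]
long_end top [446.3, 207.8] 0.58 [ 0.57808259 -0.11047627  0.28093663]
long_end scene [200.2, 202.2] 0.63 [ 0.58036349 -0.11487943  0.28093663]
yaw now -0.126 pos [ 0.4799 -0.1     0.2903] t 5.7667 w 0.0102 
 shift [ 0.0026  0.0199 -0.0097] turn [-1.000e-04  1.000e-04 -1.126e+00]
```

View pics/w3.png

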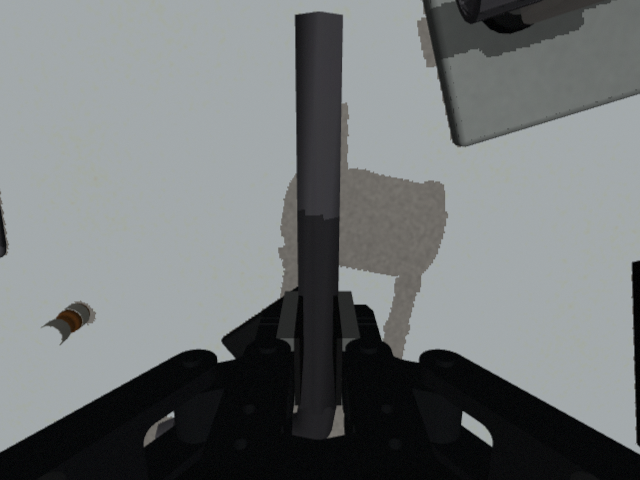

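The socket head is cut off at the top right corner, with the mouth near (468,0). I'll move a little farther forward and look again.

Emit:
apply_moves --increments '[[0,[0.04,0,0],[0,0,0]],[0,[0.065,0,0],[0,0,0]],[0,[0.065,0,0],[0,0,0]],[0,[0.065,0,0],[0,0,0]]]'

```text
time: 6.1
tool_pos: [0.5452, -0.1084, 0.29]
tool_rot: [-3.135, 0.198, 0.0]
ft_force: [-1.0, 0.8, -3.1]
grip_width: 0.0101
grasp_force: 108.8
```

Run:
```python
from h import *
import pickle
i=camera_info('wrist');im=capture('wrist');pickle.dump(i,open('w4.pkl','wb'))
cv2.imwrite('pics/w4.png',cv2.resize(im[0:300,340:640],None,fx=2,fy=2,interpolation=cv2.INTER_CUBIC)[:,:,::-1])
for x in spot_point('socket','wrist')[:2]: print(x['point'],x['confidence'],onz('wrist',x['point'],.15,i))
rel([.48,-.12,.3],1)
```

```text
[455.6, 101.4] 0.89 [ 0.61464306 -0.2025761   0.15      ]
yaw now -0.1261 pos [ 0.5438 -0.1082  0.2902] t 6.2 w 0.0101 
 shift [-0.0618  0.0197 -0.0098] turn [-6.0000e-04  7.0000e-04 -1.1261e+00]
```

View pics/w4.png

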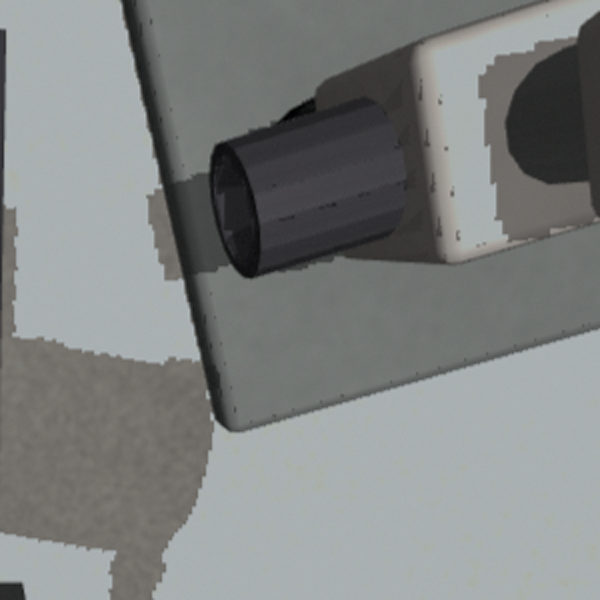

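The head's mouth ellipse is centred at about crop (236,210), which is wrist pixel (458,105).

Run:
```python
from h import *
import pickle
i=pickle.load(open('w4.pkl','rb'))
print(onz('wrist',[458,105],.15,i),tri([('wrist',[458,105],i),('top',[479.3,197.7],None)]),tri([('wrist',[455.6,101.4],i),('top',[482,197],None),('scene',[157.9,270.8],None)]))
# axis yaw from head silhouettes: near-top edges in crop
S=np.array([.613,-.204,.15])
for s in(.15,.17,.19):
    ys=np.array([-np.sin(s),np.cos(s),0]);P=np.array([S,S-ys*.042]);print(s,(proj('wrist',P,i)-[340,0])*2)
s=.169;xs=np.array([np.cos(s),np.sin(s),0]);ys=np.array([-np.sin(s),np.cos(s),0])
O=S+ys*.105; print('pre TCP',O-xs*.05)
rel(O-xs*.05+[0,0,.12],np.pi+s-2.0)
```

```text
[ 0.6123476  -0.20396418  0.15      ] [ 0.61234341 -0.20404566  0.14977406] [ 0.61413799 -0.20657992  0.14796232]
0.15 [[236.04498875 207.77222203]
 [372.80050319 168.16311374]]
0.17 [[236.04498875 207.77222203]
 [372.38405011 165.33541695]]
0.19 [[236.04498875 207.77222203]
 [371.91156814 162.51999081]]
pre TCP [ 0.54605168 -0.10890572  0.15      ]
yaw now -0.1261 pos [ 0.5438 -0.1082  0.2902] t 6.2 w 0.0101 
 shift [0.0023 0.0004 0.0202] turn [-7.0000e-04  6.0000e-04 -1.4367e+00]
```

Now the flip. I'm turning at a height of 0.29 m, where it is clear all round.

Emit:
apply_moves --increments '[[0,[0.002,0,0],[0,0,-0.99]],[0,[0.002,0,0],[0,0,-0.99]],[0,[0.002,0,0],[0,0,-0.99]],[0,[0.002,0,0],[0,0,-0.99]],[0,[0.002,0,0],[0,0,-0.99]],[0,[0.002,0,0],[0,0,-0.99]],[0,[0.002,0,0],[0,0,-0.99]],[0,[0.002,0,0],[0,0,-0.99]]]'

```text
time: 6.87
tool_pos: [0.5455, -0.1084, 0.2907]
tool_rot: [-2.849, -1.324, 0.0]
ft_force: [0.1, 0.1, -2.2]
grip_width: 0.0101
grasp_force: 108.9
```

Emit:
apply_moves --increments '[[0,[0,0,0],[0,0,-0.99]],[0,[0,0,0],[0,0,-0.99]],[0,[0,0,0],[0,0,-0.99]],[0,[0,0,0],[0,0,-0.99]],[0,[0,0,0],[0,0,-0.99]],[0,[0,0,0],[0,0,-0.99]],[0,[0,0,0],[0,0,-0.99]],[0,[0,0,0],[0,0,-0.99]]]'

```text
time: 7.53
tool_pos: [0.5455, -0.1085, 0.2907]
tool_rot: [-1.878, -2.518, 0.0]
ft_force: [0.3, 0.7, -2.5]
grip_width: 0.0107
grasp_force: 108.9
```

Emit:
apply_moves --increments '[[0,[0,0,0],[0,0,-0.99]],[0,[0,0,0],[0,0,-0.99]],[0,[0,0,0],[0,0,-0.99]],[0,[0,0,0],[0,0,-0.99]],[0,[0,0,0],[0,0,-0.99]],[0,[0,0,0],[0,0,-0.99]],[0,[0,0,0],[0,0,-0.99]],[0,[0,0,0],[0,0,-0.99]]]'

```text
time: 8.2
tool_pos: [0.5455, -0.1085, 0.2907]
tool_rot: [-0.456, -3.108, -0.0]
ft_force: [-0.6, 0.6, -2.3]
grip_width: 0.0105
grasp_force: 108.9
```

```bash
cat >> h.py <<'E'
S=np.array([.6125,-.204,.15]);s=.169;xs=np.array([np.cos(s),np.sin(s),0]);ys=np.array([-np.sin(s),np.cos(s),0])
def tcp(out,dz=.008,gx=.05): return S+ys*out-xs*gx+[0,0,dz]
E
python3 - <<'E'
from h import *
rel(tcp(.105),np.pi+s); print(read_state()['joints'])
E
```

```text
yaw now 2.85 pos [ 0.5455 -0.1085  0.2907] t 8.2 w 0.0105 
 shift [-0.0002 -0.0004  0.1327] turn [ 0.000e+00 -2.000e-04 -4.606e-01]
[-3.03669258e-01  3.51253812e-01  1.44827072e+00 -2.65302901e-05
  1.34224651e+00 -1.58283846e+00]
```

Emit:
apply_moves --increments '[[0,[0,0,0],[0,0,-0.461]],[0,[0,0,0],[0,0,-0.461]],[0,[0,0,0.04],[0,0,-0.461]],[0,[0,0,0.08],[0,0,-0.461]],[0,[0,0,0.11],[0,0,-0.461]],[0,[0,0,0.133],[0,0,-0.461]],[0,[0,0,0.133],[0,0,-0.461]],[0,[0,0,0.133],[0,0,-0.461]]]'

```text
time: 8.87
tool_pos: [0.5455, -0.1084, 0.1575]
tool_rot: [0.256, -3.129, -0.001]
ft_force: [0.6, -1.0, -2.3]
grip_width: 0.0107
grasp_force: 108.8
```

Run:
```python
from h import *
rel(tcp(.105),np.pi+s)
i=camera_info('wrist');capture('wrist')
for x in spot_point('long_end','wrist')[:1]: print('wrist le',x['point'],onz('wrist',x['point'],.15,i))
O={}
for c in('top','scene'):
    im=capture(c)
    for t in('key','long_end','socket'):
        for x in spot_point(t,c)[:1]: print(c,t,x['point'],round(x['confidence'],2),onz(c,x['point'],.15));O[c,t]=x['point']
    if c=='scene': a=cv2.resize(im[190:340,100:300],None,fx=4,fy=4,interpolation=cv2.INTER_CUBIC)
    T=proj(c,[S,S+ys*.105,S+ys*.042,S+ys*.105-xs*.15]);print(c,T.round(1))
cv2.imwrite('pics/s5.png',a[:,:,::-1])
for t in('key','long_end','socket'):
    ob=[(c,O[c,t],None) for c in('top','scene') if (c,t) in O]
    if len(ob)==2: print(t,tri(ob))
```

```text
yaw now -2.9786 pos [ 0.5455 -0.1084  0.1575] t 8.8667 w 0.0107 
 shift [ 0.     -0.0005 -0.0005] turn [ 0.0009 -0.0017 -0.006 ]
wrist le [316.7, 15.9] [ 0.44846158 -0.12503241  0.15      ]
top [[479.3 197.6]
 [419.8 209.2]
 [455.5 202.2]
 [438.3 295.2]]
scene key [224.4, 257.2] 0.77 [ 0.59635596 -0.10288985  0.15      ]
scene socket [160.0, 269.7] 0.62 [ 0.61341029 -0.20336623  0.15      ]
scene [[159.7 269.2]
 [225.9 256.3]
 [186.4 264. ]
 [215.4 183.4]]
```

View pics/s5.png

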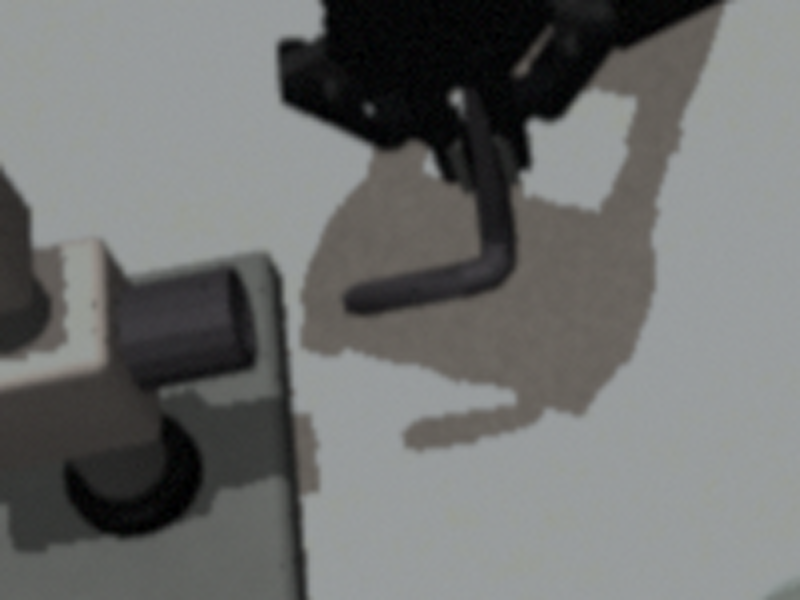

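The scene crop shows the short-arm tip at (352,300), the bend at (498,266) and the mouth at (243,318). The tip droops by about 2–3°, so I'll add a small roll, raise slightly and enter the mouth.

Emit:
apply_moves --increments '[[0,[0,0,-0.0005],[0.035,0,-0.006]],[0,[0,-0.012,-0.0005],[0.035,0,-0.006]],[0,[0,-0.024,-0.0005],[0.035,0,-0.006]],[0,[0,-0.034,-0.0005],[0.035,0,-0.006]],[0,[0,-0.042,-0.0005],[0.035,0,-0.006]],[0,[0,-0.042,-0.0005],[0.035,0,-0.006]]]'

```text
time: 9.87
tool_pos: [0.5536, -0.1521, 0.1579]
tool_rot: [-0.262, 3.127, -0.055]
ft_force: [-0.3, 0.1, -2.5]
grip_width: 0.0105
grasp_force: 108.9
```

Run:
```python
from h import *
rel(tcp(.063),np.pi+s);q=read_state();print(q['ft_force'],q['moment'])
im=capture('scene');cv2.imwrite('pics/s6.png',cv2.resize(im[210:310,120:270],None,fx=5,fy=5,interpolation=cv2.INTER_CUBIC)[:,:,::-1])
```

```text
yaw now -2.9742 pos [ 0.5536 -0.1521  0.1579] t 9.8667 w 0.0105 
 shift [ 0.0007  0.0019 -0.0002] turn [-0.0353  0.0003 -0.0016]
[-0.30070983  0.14796341 -2.46712011] [ 0.04633306 -0.01023401  0.00352257]
```

View pics/s6.png

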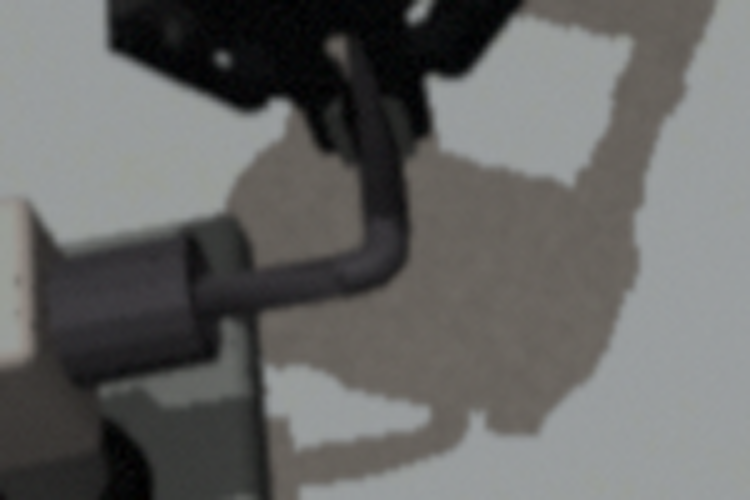

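The tip is centred at the mouth, around (203,297). Continuing in.

Emit:
apply_moves --increments '[[0,[0.0005,-0.006,0],[0,0,0]],[0,[0.0005,-0.012,0],[0,0,0]],[0,[0.0005,-0.018,0],[0,0,0]],[0,[0.0005,-0.018,0],[0,0,0]]]'

```text
time: 10.25
tool_pos: [0.5558, -0.1688, 0.1585]
tool_rot: [-0.265, 3.127, -0.055]
ft_force: [0.0, -0.9, -4.1]
grip_width: 0.0103
grasp_force: 108.6
```

Run:
```python
from h import *
rel(tcp(.026),np.pi+s);q=read_state();print(q['ft_force'],q['moment'])
```

```text
yaw now -2.9728 pos [ 0.5558 -0.1688  0.1585] t 10.25 w 0.0103 
 shift [ 0.0001 -0.0182  0.0011] turn [-0.0351 -0.0002 -0.0002]
[ 0.03694968 -0.87409932 -4.14062922] [ 0.04497095  0.02845102 -0.00962904]
```

Emit:
apply_moves --increments '[[0,[0,-0.005,0.0007],[0,0,0]],[0,[0,-0.01,0.0007],[0,0,0]],[0,[0,-0.015,0.0007],[0,0,0]],[0,[0,-0.019,0.0007],[0,0,0]],[0,[0,-0.019,0.0007],[0,0,0]]]'

```text
time: 10.67
tool_pos: [0.5584, -0.1867, 0.1582]
tool_rot: [-0.265, 3.128, -0.053]
ft_force: [-1.5, 5.9, -3.7]
grip_width: 0.0105
grasp_force: 109.0
```

Run:
```python
from h import *
rel(tcp(.026),np.pi+s);q=read_state();print(q['ft_force'],q['moment'])
im=capture('scene');cv2.imwrite('pics/s7.png',cv2.resize(im[210:310,120:270],None,fx=5,fy=5,interpolation=cv2.INTER_CUBIC)[:,:,::-1])
for t in('key','long_end'):
    for x in spot_point(t,'scene')[:1]: print(t,x['point'],onz('scene',x['point'],.15))
i=camera_info('wrist');capture('wrist')
for x in spot_point('long_end','wrist')[:1]: print('wrist le',x['point'],onz('wrist',x['point'],.15,i))
print(S+ys*.025,S+ys*.025-xs*.15)
```

```text
yaw now -2.9727 pos [ 0.5584 -0.1867  0.1582] t 10.6667 w 0.0105 
 shift [-0.0004 -0.0001  0.0002] turn [-0.0336 -0.0013 -0.    ]
[-1.4532694   5.91797687 -3.74619667] [0.9565147  0.23318217 0.20290768]
key [176.7, 270.0] [ 0.61541404 -0.17698251  0.15      ]
wrist le [316.7, 16.3] [ 0.46165931 -0.20393129  0.15      ]
[ 0.60829508 -0.17935616  0.15      ] [ 0.46043206 -0.20458567  0.15      ]
```

View pics/s7.png

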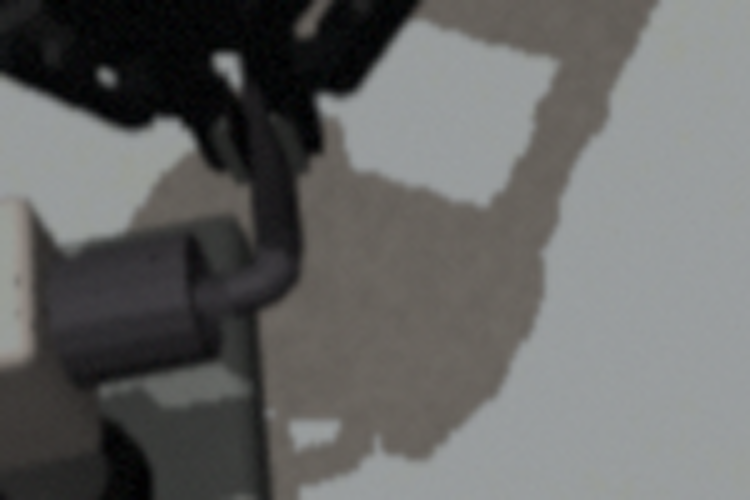

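The key is home: the bottom contact reads 6 N and the bend sits about 25 mm out. I'll hold briefly, release gently, then rise.

Emit:
apply_moves --increments '[[0,[0,0,0],[0,0,0]],[0,[0,0,0],[0,0,0]],[0,[0,0,0],[0,0,0]],[0.4,[0,0,0],[0,0,0]],[0.4,[0,0,0],[0,0,0]],[0.4,[0,0,0],[0,0,0]],[0.4,[0,0,0],[0,0,0]],[0.4,[0,0,0],[0,0,0]]]'

```text
time: 11.58
tool_pos: [0.5592, -0.1868, 0.1588]
tool_rot: [-0.265, 3.126, -0.056]
ft_force: [-0.4, -0.0, 0.7]
grip_width: 0.0346
grasp_force: 0.0
```

Emit:
apply_moves --increments '[[0.4,[0,0,-0.02],[0,0,0]],[0.4,[0,0,-0.045],[0,0,0]],[0.2,[0,0,-0.07],[-0.034,0,0]],[0,[0,0,-0.07],[-0.034,0,0]],[0,[0,0,-0.07],[-0.034,0,0]],[0,[0,0,-0.07],[-0.034,0,0]],[0,[0,0,-0.07],[-0.034,0,0]]]'

```text
time: 12.17
tool_pos: [0.558, -0.1839, 0.2275]
tool_rot: [0.265, -3.129, 0.001]
ft_force: [-0.4, 0.0, -0.5]
grip_width: 0.0002
grasp_force: 0.0
```

```bash
cat >> h.py <<'E'
def press(deg,rho=.11):
    t=np.radians(deg);c=rho*np.array([-np.cos(t),-np.sin(t)])+.0075*np.array([-np.sin(t),np.cos(t)])
    return S+ys*.025+xs*(c[0]-.011)+[0,0,c[1]+.011]
E
python3 - <<'E'
from h import *
for a in(-20,0,10):rel(press(a),np.pi+s)
print(read_state()['ft_force'])
i=camera_info('wrist');im=capture('wrist')
for x in spot_point('long_end','wrist')[:1]: print('wrist le',x['point'],onz('wrist',x['point'],.13,i))
capture('scene')
for t in('key','long_end'):
    for x in spot_point(t,'scene')[:1]: print(t,x['point'],x['confidence'],onz('scene',x['point'],.15),onz('scene',x['point'],.125))
E
```

```text
yaw now -2.9724 pos [ 0.558  -0.1839  0.2275] t 12.1667 w 0.0002 
 shift [ 0.0614 -0.0039  0.0219] turn [-0.0004 -0.0014  0.0002]
yaw now -2.9724 pos [ 0.558  -0.1839  0.2275] t 12.1667 w 0.0002 
 shift [ 0.0706 -0.0039  0.0591] turn [-0.0004 -0.0014  0.0002]
yaw now -2.9724 pos [ 0.558  -0.1839  0.2275] t 12.1667 w 0.0002 
 shift [ 0.0702 -0.0039  0.0783] turn [-0.0004 -0.0014  0.0002]
[-0.42016497  0.02207013 -0.5026308 ]
wrist le [286.9, 71.4] [ 0.46991763 -0.21534428  0.13      ]
key [176.8, 267.7] 0.74 [ 0.61128594 -0.17721886  0.15      ] [ 0.59758147 -0.18477352  0.125     ]
long_end [168.4, 212.9] 0.81 [ 0.50518245 -0.20139794  0.15      ] [ 0.48782089 -0.20978599  0.125     ]
```

Run:
```python
from h import *
i=camera_info('wrist');im=capture('wrist');cv2.imwrite('pics/w8.png',im[:,:,::-1])
le=spot_point('long_end','wrist')[0]['point']
E_=tri([('wrist',le,i),('scene',[168.4,212.9],None)]);d=E_-S
print(E_,'in socket: x',d@xs,'y',d@ys,'z',d[2])
```

```text
[ 0.4670143  -0.21802123  0.09590325] in socket: x -0.14577135785498904 y 0.010648732012823363 z -0.054096753124096744
```

View pics/w8.png

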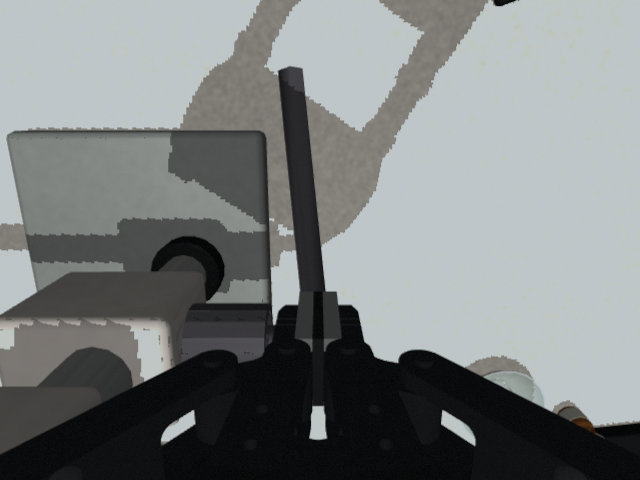

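The key is seated. The arm droops about 20° and swings slightly (about 6°) towards the stand, with its end at (290,70). I'll place the shut fingertips over it at about 110 mm out, at y ≈ 15 mm.

```bash
sed -i 's/ys\*.025+xs\*(c/ys*yo+xs*(c/; s/rho=.11)/rho=.11,yo=.015)/' h.py
python3 - <<'E'
from h import *
rel(press(8),np.pi+s)
for a in (20,30,40,50,56,60): print(a,(press(a)-press(8))@xs*-1,press(8)[2]-press(a)[2])
E
```

```text
yaw now -2.9723 pos [ 0.5584 -0.1841  0.2282] t 12.5167 w -0.0003 
 shift [ 0.071  -0.0136  0.0752] turn [-0.0008 -0.0005  0.0002]
20 -0.004041946457380794 0.022692490519883812
30 -0.010960491402484987 0.04062277888157127
40 -0.020887490003036583 0.057079273152081555
50 -0.03352131542986155 0.07156195108039312
56 -0.042244284642828235 0.07911815561497856
60 -0.04847809529038999 0.08363076382624282
```

Emit:
apply_moves --increments '[[0,[0.035,-0.007,0],[0,0,0]],[0,[0.071,-0.0135,0],[0,0,0]],[0,[0.071,-0.0135,0.03],[0,0,0]],[0,[0.071,-0.0135,0.06],[0,0,0]],[0,[0.071,-0.0135,0.075],[0,0,0]],[0,[0.071,-0.0135,0.075],[0,0,0]]]'

```text
time: 13.02
tool_pos: [0.4891, -0.2088, 0.1508]
tool_rot: [0.265, -3.126, -0.003]
ft_force: [-0.7, -0.4, 0.0]
grip_width: -0.0003
grasp_force: 0.0
```

Emit:
apply_moves --increments '[[0,[-0.001,0,0.009],[0,0,0]],[0,[-0.004,0,0.018],[0,0,0]],[0,[-0.006,0,0.027],[0,0,0]],[0,[-0.009,0,0.036],[0,0,0]],[0,[-0.012,0,0.042],[0,0,0]],[0,[-0.012,0,0.042],[0,0,0]]]'

```text
time: 13.52
tool_pos: [0.5036, -0.2076, 0.1108]
tool_rot: [-0.266, 3.13, -0.002]
ft_force: [-0.3, -1.3, 5.6]
grip_width: -0.0001
grasp_force: 2.3
```

```bash
cat > c.py <<'E'
from h import *
import sys
q=read_state();print(q['ft_force'],q['moment']); rel(press(float(sys.argv[1])),np.pi+s)
i=camera_info('wrist');capture('wrist');capture('scene')
try:
    a=spot_point('long_end','wrist')[0];b=spot_point('long_end','scene')[0]
    print(a,b);d=tri([('wrist',a['point'],i),('scene',b['point'],None)])-S
    print('end in socket',d@xs,d@ys,d[2],'deg',np.degrees(np.arctan2(-d[2],-d@xs)))
except IndexError: print('miss')
E
python3 c.py 31
```

```text
[-0.31807079 -1.25955722  5.59693908] [-0.13298055 -0.21284919  0.01381398]
yaw now -2.972 pos [ 0.5036 -0.2076  0.1108] t 13.5167 w -0.0001 
 shift [0.0012 0.0002 0.0001] turn [-0.0015  0.0005  0.0006]
{'point': [312.6, 230.8], 'confidence': 0.7} {'point': [173.3, 226.3], 'confidence': 0.76}
end in socket -0.13156586471195605 0.011419285194826514 -0.07847012443505326 deg 30.813213201988333
```

Emit:
apply_moves --increments '[[0,[-0.004,0,0.0075],[0,0,0]],[0,[-0.009,0,0.015],[0,0,0]],[0,[-0.0135,0,0.021],[0,0,0]],[0,[-0.019,0,0.0265],[0,0,0]],[0,[-0.024,0,0.032],[0,0,0]],[0,[-0.0275,0,0.0345],[0,0,0]],[0,[-0.0275,0,0.0345],[0,0,0]]]'

```text
time: 14.3
tool_pos: [0.5299, -0.2028, 0.0767]
tool_rot: [0.266, -3.13, 0.001]
ft_force: [-3.7, -1.2, 5.4]
grip_width: 0.0003
grasp_force: 2.8
```

```bash
python3 c.py 58
```

```text
[-3.73612122 -1.22171742  5.39191688] [-0.25847401  0.4290047   0.00838348]
yaw now -2.972 pos [ 0.5299 -0.2028  0.0767] t 14.3 w 0.0003 
 shift [-0.0056 -0.0001  0.005 ] turn [-0.0008 -0.0007  0.0006]
{'point': [310.1, 251.4], 'confidence': 0.97} {'point': [180.2, 254.3], 'confidence': 0.62}
end in socket -0.09402350904181926 0.010919047231771273 -0.11857161182766397 deg 51.5867044712728
```

Emit:
apply_moves --increments '[[0,[-0.003,0,0.003],[0,0,0]],[0,[-0.006,0,0.0055],[0,0,0]],[0,[-0.008,0,0.007],[0,0,0]],[0,[-0.008,0,0.007],[0,0,0]]]'

```text
time: 14.83
tool_pos: [0.5379, -0.2017, 0.0701]
tool_rot: [-0.265, 3.13, -0.002]
ft_force: [-2.6, -1.5, 5.0]
grip_width: 0.0
grasp_force: 2.8
```

```bash
python3 c.py 60
```

```text
[-2.60792671 -1.49190999  4.9836303 ] [-0.31821516  0.34972224 -0.03433604]
yaw now -2.9725 pos [ 0.5379 -0.2017  0.0701] t 14.8333 w 0.0 
 shift [-0.0006  0.0002  0.0007] turn [-0.0014  0.0004  0.0001]
{'point': [311.7, 264.1], 'confidence': 0.67} {'point': [181.1, 266.4], 'confidence': 0.49}
end in socket -0.07671939582886099 0.009423264835156566 -0.13319729736986577 deg 60.058783392528234
```

Arm at about 60°, so the screw is near 45°. Backing off up and towards the robot.

Emit:
apply_moves --increments '[[0,[0.01,0,-0.005],[0,0,0]],[0,[0.03,0,-0.03],[0,0,0]],[0,[0.05,0,-0.06],[0,0,0]],[0,[0.06,0,-0.1],[0,0,0]],[0,[0.06,0,-0.14],[0,0,0]],[0,[0.06,0,-0.16],[0,0,0]],[0,[0.06,0,-0.16],[0,0,0]],[0,[0.06,0,-0.16],[0,0,0]]]'

```text
time: 15.7
tool_pos: [0.4783, -0.2117, 0.2313]
tool_rot: [-0.265, 3.128, -0.004]
ft_force: [1.3, -0.3, -1.1]
grip_width: -0.0001
grasp_force: 0.0
```

```bash
python3 c.py 60
python3 - <<'E'
from h import *
x=spot_point('key','scene')
P=S+ys*.025; print(x[:1],proj('scene',[P,P+ys*.018,P-ys*.013,S]))
E
```

```text
[ 1.27064583 -0.29665465 -1.09930556] [-0.0542298   0.02087939  0.02065921]
yaw now -2.9726 pos [ 0.4783 -0.2117  0.2313] t 15.7 w -0.0001 
 shift [-0.0607  0.0005  0.162 ] turn [-0.0026  0.0022 -0.    ]
{'point': [313.1, 257.2], 'confidence': 0.64} {'point': [180.3, 260.9], 'confidence': 0.53}
end in socket -0.08715067792977994 0.008598919131184466 -0.13046650603462673 deg 56.257364505574216
[{'point': [177.4, 265.4], 'confidence': 0.74}] [[175.62379926 266.10178054]
 [187.04648919 263.87750681]
 [167.33727317 267.71536738]
 [159.66060361 269.21020043]]
```

```bash
python3 -c "
from cell import *
print(job_done())"
```

```text
the job is handed in; nothing more can be done
None
```

I handed the job in at about 16 s: the larger key is seated in the socket (bend about 28 mm out), its long arm rests at about 56° down after being pressed to 60°, so I estimate the screw turned 40–47°, and the robot is clear; I have no verdict back, and I viewed 11 pictures, one over the limit of 10.

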